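# Hold a ware-board batten in the drilling jig

## Robot

A 6-joint arm with a two-finger parallel gripper is mounted at the origin on the work surface. World frame = base frame: x ahead of the robot, y to its left, z up, the work surface at z = 0. Lengths are in m, angles in rad, forces in N, time in s.
With the tool pointing down it reaches from about 0.275 to 1 m from the base axis. Payload 8.4 kg.
Tool frame: the origin (TCP) lies at the very end of the fingers, on their centre line; the grasp point (between the pads) lies 19 mm behind it; z points along the fingers, y is the line along which they close (so a half turn about z gives the same grasp; the last joint's range is limited). The gripper opens to 85 mm and grips with 20 to 120 N. Pads are 22 mm wide; open, the fingers measure 114 mm over their backs; the gripper's body (76 mm by 85 mm) begins 54 mm behind the grasp point. The pads swing forward as they close: fully open they stand 13 mm farther back than shut.
Start: joints at [1.268, 0.353, 1.633, -0, 1.155, -0.002], TCP at [0.185, 0.597, 0.231] pointing down, gripper open.
Joint ranges: [-2.63, 2.63], [-0.92, 2.1], [0.06, 2.66], [-1.3, 4.44], [0, 2.69], [-3.02, 3.02]. Speed limits (rad/s): [2.22, 2.22, 2.79, 3.14, 3.14, 3.14].

## Interface

Orientations are given as a unit quaternion [w, x, y, z].
In Python, from station import state, cams, arm gives the robot as it stands.
- The arm moves only by the tool carry_out, never from a script. Its argument "deltas" is one flat list of numbers, 5 for each row, row after row: the shift along the tool's x, y, z in m, then the turn about the tool's z in rad, then the opening, from 0 (shut) to 1 (fully open). A call has 1 to 8 rows; each row is the pose to reach, as a shift and turn from the pose commanded when the call began, along the tool's axes at that moment; what a row does not reach only later rows make up. A row lasts 1/8 s, in which the tool goes at most 62.5 mm and 10.7 degrees, less where a joint would pass 70% of its speed; a pose out of reach is approached as far as the arm can. A call with a gripper value outside its range is refused whole. The fingers move at their own pace and stop on an object; "squeeze" is the grip in N (left out, the last holds). Time passes only in rows, so rows that repeat a pose let the fingers close. It gives the time, the measured TCP pose, the force, the opening and the grip force at its end, in the units of the state.
- state(): the state, without advancing time (a new reading comes with each control period).
- cams.camera(name): name is "scene" or "side" or "wrist"; returns a dict with "color" (384x512x3 uint8, blue, green, red), "depth" (384x512 float32, m along the optical axis (not along the pixel's ray), 0 where there is no reading), "vertical_fov" (degrees; the focal length in pixels is half the picture's height over the tangent of half this angle, whatever the lens; pixels are square), "cx", "cy" (the principal point, pixels), "view" (4x4, takes a point from world to camera coordinates). Camera axes: x right, y down, z forward; pixel columns grow to the right and rows downward; lengths in m; the calibration is good to about 2 mm. A picture is of the moment at which its call begins.
- arm.finish_job(): hands the job in; it is judged then, once.
The state is a dict: "time": time; "q": joint angles; "dq": joint speeds; "joint_efforts": joint torques, N m; "ee_pos": TCP position; "ee_rot": TCP orientation; "wrist_force": force on the tool from outside, world axes, zero at the start; "wrist_torque": the same for the moment, N m; "finger_gap": finger opening in m; "finger_force": force on a finger pad.
Only numpy, scipy, OpenCV 4.12 (cv2) and the standard library are available. Lean on these libraries where they do the work, as an engineer would, in place of code of your own. Each camera call takes 0.05 s, during which the arm holds its last target. There are 200 camera calls.

## Task

Take the pale batten with the blue-painted end off the bench and lay it flat on the plywood bed of the jig, its blue end touching the red stop block and its long side flush along the aluminium fence. Then press it into the corner with one steady diagonal push, against the fence and down onto the bed together, with about a kilo's weight each way, and finish while still holding that push so that I can drill it. Leave the other wood, the pots and the try square where they are.

Things in the scene. Friction and masses are not known exactly. Their poses are not given: they have to be found in the camera images.
- batten: The workpiece: a plain pale softwood bar, 180 mm long (its y axis), 40 mm wide (x), 45 mm high (z), about 0.17 kg, the last 22 mm at its +y end painted blue all round. Loose, lying on the bench within 0.5 rad of y pointing to the robot's left. Origin: centre of its underside. There are two spots, nearer and farther from the robot, that the batten and the dark offcut can occupy.
- blue_end (a point): Centre of the batten's blue end face (batten frame: y +90 mm, z +22.5 mm).
- jig: Fixed drilling jig screwed to the bench: a board 200 mm (x) by 320 mm (y); origin at the centre of its underside on the bench. x points from the open near side to the fence (away from the robot, turned up to 0.35 rad), y along the fence towards the side with the stop block. The top of its bed is 18 mm above the origin. The fence's inner face lies at x = +60 mm, so the batten, when home, has its centre line at x = +40 mm.
- bed: The waxed, slippery plywood top of the jig (friction about 0.2), fixed to it, on which the batten is to lie: 200 by 320 mm, 12 mm thick, axes as the jig's; origin at the centre of its underside, 6 mm above the jig's origin.
- fence: Aluminium bar fixed along the far (+x) edge of the bed: 30 mm (x) by 320 mm (y), 15 mm high above the bed, so its top is 33 mm above the bench; the batten stands 30 mm higher than it, leaving room for a finger above the fence if the fingertips stay at least 18 mm above the batten's underside. Origin: centre of its underside, on the bed, at jig x = +75 mm; its inner face is 15 mm from there towards -x.
- stop: Red stop block fixed on the bed against the fence, axes as the jig's: 60 mm (x) by 30 mm (y) by 25 mm high. It sits at a different place along the fence each time, jig y = +75 to +125 mm. Origin: centre of its underside, on the bed. Its working face, which the blue end must touch, is 15 mm from the origin towards -y.
- offcut: Loose bystander: shorter dark brown wooden bar, 40 x 110 x 35 mm, near the batten; origin at the centre of its underside.
- pot: Loose bystander: lidded blue-and-white ceramic pot, 130 mm across, 120 mm high, to the robot's left; origin at the centre of its underside.
- bowls: Loose bystander: stack of blue-rimmed white bowls, 129 mm across, 85 mm high, to the robot's left; origin at the centre of its underside.
- mug: Loose bystander: blue mug, 76 mm across, 90 mm high, beyond the jig; origin at the centre of its underside.
- jar: Loose bystander: glaze jar with yellow cap, 64 mm across, 100 mm high, beyond the jig; origin at the centre of its underside.
- square: Loose bystander: try square, dark wooden stock 110 mm long and steel blade 140 mm, 16 mm high, lying beyond the offcut; origin at the middle of the stock's underside.
Not all that is in view belongs to the job. Of the things that look like the batten, take the one that is farthest from the robot's base at the start.

How it is judged:
At the end, for the whole second after the job is handed in: Through the last second, robot still pushing: batten at rest, flat on the bed (2.5 mm, 0.04 rad), its side within 3 mm of the fence and parallel to 0.035 rad, blue end within 3.5 mm of the stop block, pressed with over 3 N on the fence and over 5 N on the bed (x of batten in the frame of jig between 0.037 and 0.043 m and angle between the y axis of batten and the y axis of jig, either way round below 0.035 rad and y of blue_end in the frame of stop between -0.0185 and -0.012 m and z of batten in the frame of jig below 0.0205 m and angle between batten's own z axis and vertical below 0.04 rad and contact force between batten and fence above 3 N and contact force between batten and bed above 5 N and (contact force between batten and the fingers above 1 N or contact force between batten and the arm above 1 N) and linear speed of batten below 0.02 m/s); the arm keeps its last pose, push and grip.
It fails at once if the dark offcut was moved more than 30 mm (distance of offcut from where it was at the start of the episode above 0.03 m).
It fails at once if a pot, bowl, mug or jar was moved more than 30 mm (distance of any of pot, bowls, mug, jar from where it was at the start of the episode above 0.03 m).
It fails at once if the try square was moved more than 30 mm (distance of square from where it was at the start of the episode above 0.03 m).
It also fails if it takes over 38 s, if anything falls off the work surface, if the arm or the gripper's body presses on something with over 40 N, if the wrist force passes 120 N, or if a joint passes its speed limit or range.

## Working session

There is one attempt and no reset: what is moved stays moved. The work goes in short steps, Python scripts to look and compute and a tool call to move; the robot and the scene stay as the last step left them, time stands still between calls to the robot, and variables do not carry over. Pictures are saved under pics/ and viewed, at most 10 in all, crops included, and the job is handed in when it is done.

Besides the shell and the picture viewer there is one more tool, called after "Call:" by a JSON object that holds its "name" and its "arguments". carry_out: Moves the arm, as the interface text tells. Its arguments: {"type":"object","properties":{"deltas":{"type":"array"},"squeeze":{"type":"number"}},"required":["deltas"]}

```bash
mkdir -p pics; cat > h.py <<'E'
import numpy as np, cv2
from station import state, cams, arm
def cam(n):
    c=cams.camera(n); c['f']=c['color'].shape[0]/2/np.tan(np.radians(c['vertical_fov'])/2); c['V']=np.array(c['view']); return c
def cloud(c):
    d=c['depth']; v,u=np.indices(d.shape)
    P=np.stack([(u-c['cx'])/c['f']*d,(v-c['cy'])/c['f']*d,d],-1)
    return (P-c['V'][:3,3])@c['V'][:3,:3]
def ray(c,uv,z):
    uv=np.atleast_2d(uv).astype(float); R=c['V'][:3,:3]; o=-R.T@c['V'][:3,3]
    d=np.c_[(uv[:,0]-c['cx'])/c['f'],(uv[:,1]-c['cy'])/c['f'],np.ones(len(uv))]@R
    return o+d*((z-o[2])/d[:,2])[:,None]
E
python3 - <<'E'
from h import *
import pickle
cs={n:cam(n) for n in('scene','side')}
pickle.dump(cs,open('c0.pkl','wb'))
im=np.vstack([cs['scene']['color'],cs['side']['color']])
for n in cs: cv2.imwrite(f'pics/{n}0.png',cs[n]['color']); c=cs[n]; print(n,-c['V'][:3,:3].T@c['V'][:3,3],c['f'],c['V'][2,:3],(c['depth']>0).mean())
print(state())
E
```

```text
scene [1.06982587 0.66768027 0.72662495] 352.0320170427418 [-0.49329962 -0.60602696 -0.62400866] 0.9959818522135416
side [ 0.31488736 -1.15257341  0.76315639] 437.8555964045784 [ 0.17161842  0.8391768  -0.51607113] 0.9959564208984375
{'time': 0.1, 'q': array([ 1.26759860e+00,  3.53569398e-01,  1.63407057e+00, -2.06036120e-06,
        1.15521547e+00, -2.41859348e-03]), 'dq': array([-0.00032615, -0.00101831, -0.00107848,  0.00130857, -0.00104247,
       -0.00011822]), 'joint_efforts': array([ 1.01223388e-03, -6.06350756e+01, -3.42817104e+01,  1.20815871e-04,
        3.95297408e-03, -1.63562595e-05]), 'ee_pos': array([0.18504604, 0.59651899, 0.23063806]), 'ee_rot': array([-9.51762706e-05,  1.49822870e-01,  9.88712652e-01, -6.24182797e-04]), 'wrist_force': array([-0.08519305,  0.39703781,  0.29675876]), 'wrist_torque': array([ 0.02547822, -0.01002535, -0.03520824]), 'finger_force': 0.0, 'finger_gap': 0.08544653001505235}
```

View pics/scene0.png

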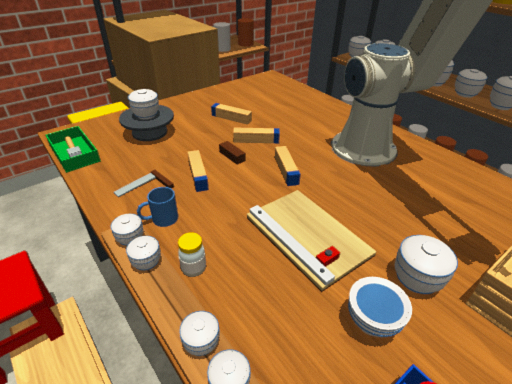

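View pics/side0.png

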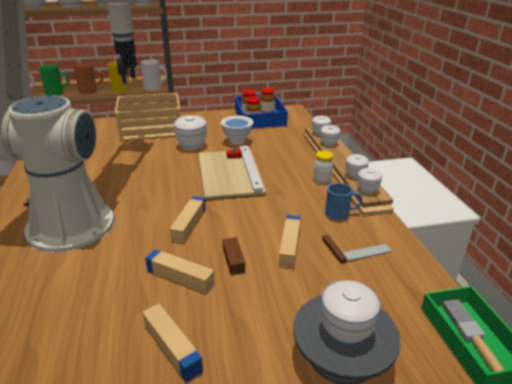

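```bash
python3 - <<'E'
from h import *
import pickle
cs=pickle.load(open('c0.pkl','rb'))
for n,c in cs.items():
    P=cloud(c); hsv=cv2.cvtColor(c['color'],cv2.COLOR_BGR2HSV); z=P[...,2]
    reg=(P[...,0]>-.2)&(P[...,0]<1.1)&(abs(P[...,1])<.8)&(np.hypot(P[...,0],P[...,1])>.15)
    def comps(m,lab,amin=40):
        k,L,st,ce=cv2.connectedComponentsWithStats(m.astype(np.uint8))
        for i in range(1,k):
            if st[i,4]<amin: continue
            q=P[L==i]; r=cv2.minAreaRect((q[:,:2]*1000).astype(np.float32))
            print(n,lab,ce[i].round(),'xy',np.round(r[0],0),'size',np.round(r[1]),'ang',round(r[2],1),'z',q[:,2].mean().round(4),'R',round(np.hypot(*r[0])),'hsv',np.median(hsv[L==i],0))
    comps(reg&(z>.039)&(z<.05),'top45',60)
    comps(reg&(z>.03)&(z<.039)&(hsv[...,2]<120),'offcut')
    comps(reg&(z>.0145)&(z<.022),'bed',800)
    comps(reg&(z>.029)&(z<.037)&(hsv[...,1]<60),'fence',100)
    comps(reg&(z>.038)&(z<.048)&((hsv[...,0]<6)|(hsv[...,0]>174))&(hsv[...,1]>150)&(hsv[...,2]>110),'stop',15)
    comps(reg&(z>.03)&(z<.05)&(hsv[...,0]>100)&(hsv[...,0]<130)&(hsv[...,1]>150),'blue',15)
E
```

```text
scene top45 [232. 109.] xy [ 277. -508.] size [ 47. 184.] ang 25.7 z 0.045 R 579 hsv [ 20. 145. 241.]
scene top45 [ 72. 145.] xy [ 910. -619.] size [120. 225.] ang 0.0 z 0.0452 R 1101 hsv [ 68. 235.  96.]
scene top45 [257. 131.] xy [ 306. -293.] size [ 51. 180.] ang 51.8 z 0.045 R 424 hsv [ 20.  144.  241.5]
scene top45 [287. 161.] xy [348. -66.] size [184.  41.] ang 64.3 z 0.0454 R 354 hsv [ 21. 141. 244.]
scene top45 [197. 166.] xy [ 613. -226.] size [186.  40.] ang 68.2 z 0.0453 R 654 hsv [ 21. 141. 244.]
scene top45 [164. 213.] xy [810. -77.] size [31. 74.] ang 67.2 z 0.0442 R 814 hsv [105. 151.  76.]
scene top45 [328. 254.] xy [548. 316.] size [31. 63.] ang 89.3 z 0.0437 R 632 hsv [  2. 247. 212.]
scene top45 [193. 264.] xy [838. 135.] size [21. 59.] ang 64.0 z 0.0447 R 849 hsv [ 18.  44. 120.]
scene top45 [415. 282.] xy [439. 501.] size [ 47. 121.] ang 19.2 z 0.0448 R 666 hsv [18. 28. 96.]
scene top45 [491. 305.] xy [368. 642.] size [86. 10.] ang 88.2 z 0.0432 R 740 hsv [ 17. 158. 131.]
scene top45 [165. 310.] xy [950. 209.] size [35. 35.] ang 42.8 z 0.0398 R 972 hsv [ 15. 172.
[... 3940 characters left out ...]
00.]
side fence [251. 168.] xy [590. 211.] size [332.  33.] ang 88.4 z 0.0347 R 626 hsv [ 19.  14. 204.]
side stop [234. 152.] xy [545. 308.] size [50. 35.] ang 1.9 z 0.0438 R 626 hsv [  2.  211.  154.5]
side blue [279. 107.] xy [835. 734.] size [109.   7.] ang 88.5 z 0.0415 R 1111 hsv [108.  212.5  79. ]
side blue [238. 110.] xy [641. 744.] size [87.  2.] ang 89.7 z 0.04 R 982 hsv [109. 209.  80.]
side blue [269. 119.] xy [757. 612.] size [145.  20.] ang 0.2 z 0.0399 R 973 hsv [108. 210.  89.]
side blue [151. 256.] xy [ 241. -248.] size [34. 11.] ang 53.7 z 0.0443 R 346 hsv [107. 176. 142.]
side blue [190. 362.] xy [ 311. -584.] size [37. 21.] ang 24.8 z 0.0432 R 661 hsv [107.  180.  130.5]
```

```bash
cat >> h.py <<'E'
def go(x,y,z,yaw):
    """tool deltas (mm, rad) from measured pose to world target; yaw = world direction of tool y, deg"""
    s=state(); w,a,b,c=s['ee_rot']
    from scipy.spatial.transform import Rotation as Ro
    R=Ro.from_quat([a,b,c,w]).as_matrix(); ty=np.degrees(np.arctan2(R[1,1],R[0,1]))
    d=R.T@(np.array([x,y,z])-s['ee_pos']); t=-((yaw-ty+180)%360-180)
    print('t',s['time'],'pos',s['ee_pos'].round(4),'tilt',R[:,2].round(3),'ty',ty.round(2),'| delta',d.round(4),'turn',np.radians(t).round(4))
E
python3 - <<'E'
from h import *
import pickle
c=pickle.load(open('c0.pkl','rb'))['side']
print(ray(c,[(324,237),(344,261),(390,248)],.016).round(3))
go(.6135,-.2255,.16,-21.8)
E
```

```text
[[ 0.714 -0.224  0.016]
 [ 0.731 -0.333  0.016]
 [ 0.874 -0.306  0.016]]
t 0.1 pos [0.185  0.5965 0.2306] tilt [-0.    -0.001 -1.   ] ty 72.77 | delta [-0.6528 -0.6581  0.0715] turn 1.6505
```

Call:
{"name": "carry_out", "arguments": {"deltas": [-0.04,-0.04,0,0.1,1,-0.08,-0.08,0,0.2,1,-0.12,-0.12,0,0.3,1,-0.16,-0.16,0,0.4,1,-0.2,-0.2,0,0.5,1,-0.24,-0.24,0,0.6,1,-0.28,-0.28,0,0.7,1,-0.32,-0.32,0,0.8,1], "squeeze": 60}}

```text
time: 1.1
ee_pos: [0.3965, 0.1948, 0.2313]
ee_rot: [0.0, 0.524, 0.852, 0.0]
wrist_force: [0.4, -0.4, -0.3]
finger_gap: 0.0853
finger_force: 0.0
```

```bash
python3 -c "
from h import *
go(.6135,-.2255,.16,-21.8)"
```

```text
t 1.1 pos [0.3965 0.1948 0.2313] tilt [ 0.  0. -1.] ty 26.75 | delta [-0.473   0.0046  0.0713] turn 0.8474
```

Call:
{"name": "carry_out", "arguments": {"deltas": [-0.06,0,0,0.11,1,-0.12,0,0,0.22,1,-0.18,0.001,0,0.33,1,-0.24,0.002,0.01,0.44,1,-0.3,0.003,0.03,0.55,1,-0.36,0.004,0.05,0.66,1,-0.42,0.004,0.07,0.77,1,-0.473,0.0045,0.071,0.847,1]}}

```text
time: 2.1
ee_pos: [0.6137, -0.2248, 0.158]
ee_rot: [-0.001, 0.828, 0.561, -0.001]
wrist_force: [-0.4, 1.2, 0.6]
finger_gap: 0.085
finger_force: 0.0
```

Call:
{"name": "carry_out", "arguments": {"deltas": [0,0,0,0,1]}}

```text
time: 2.22
ee_pos: [0.6151, -0.2265, 0.1591]
ee_rot: [0.0, 0.828, 0.56, -0.0]
wrist_force: [-0.5, 0.8, -0.6]
finger_gap: 0.086
finger_force: 0.0
```

```bash
python3 - <<'E'
from h import *
go(.6135,-.2255,.02,-21.8)
c=cam('wrist'); cv2.imwrite('pics/w1.png',c['color'])
P=cloud(c); hsv=cv2.cvtColor(c['color'],cv2.COLOR_BGR2HSV)
m=(P[...,2]>.035)&(P[...,2]<.052)&(abs(P[...,0]-.613)<.15)&(abs(P[...,1]+.225)<.15)
k,L,st,ce=cv2.connectedComponentsWithStats(m.astype(np.uint8))
for i in range(1,k):
    if st[i,4]>500: print(ce[i],st[i],cv2.minAreaRect((P[L==i][:,:2]*1000).astype(np.float32)),P[L==i][:,2].mean())
E
```

```text
t 2.225 pos [ 0.6151 -0.2265  0.1591] tilt [-0.    -0.001 -1.   ] ty -21.83 | delta [ 0.0004 -0.0019  0.1391] turn -0.0005
[251.68128882 171.05201863] [  224    70    55   211 10304] ((612.7753295898438, -226.13751220703125), (180.9525909423828, 40.42485809326172), 68.3551254272461) 0.04634360328794242
```

View pics/w1.png

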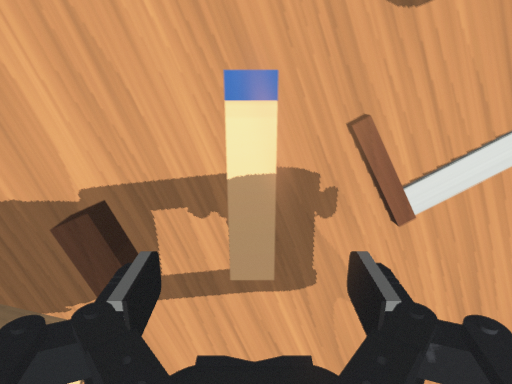

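Call:
{"name": "carry_out", "arguments": {"deltas": [0,-0.0024,0.04,-0.003,1,0,-0.0024,0.08,-0.003,1,0,-0.0024,0.11,-0.003,1,0,-0.0024,0.13,-0.003,1,0,-0.0024,0.138,-0.003,1,0,-0.0024,0.138,-0.003,0.4,0,-0.0024,0.138,-0.003,0.3,0,-0.0024,0.138,-0.003,0.3], "squeeze": 60}}

```text
time: 3.28
ee_pos: [0.6132, -0.2227, 0.0239]
ee_rot: [0.001, 0.826, 0.563, 0.001]
wrist_force: [-0.3, 0.4, -1.0]
finger_gap: 0.0389
finger_force: 61.4
```

Call:
{"name": "carry_out", "arguments": {"deltas": [0,0,0,0,0.2,0,0,0,0,0.2,0,0,0,0,0.2,0,0,0,0,0.2], "squeeze": 60}}

```text
time: 3.78
ee_pos: [0.6131, -0.2228, 0.0238]
ee_rot: [0.001, 0.826, 0.563, 0.001]
wrist_force: [-0.0, -0.0, 5.9]
finger_gap: 0.0387
finger_force: 62.4
```

```bash
python3 -c "
from h import *
go(.5515,.205,.09,-2.1)"
```

```text
t 3.775 pos [ 0.6131 -0.2228  0.0238] tilt [ 0.002 -0.001 -1.   ] ty -21.43 | delta [ 0.3757 -0.2135 -0.0667] turn -0.3375
```

Call:
{"name": "carry_out", "arguments": {"deltas": [0,0,-0.03,0,0.2,0.02,-0.012,-0.07,-0.03,0.2,0.07,-0.04,-0.07,-0.08,0.2,0.12,-0.069,-0.07,-0.14,0.2,0.17,-0.098,-0.07,-0.2,0.2,0.22,-0.127,-0.07,-0.26,0.2,0.27,-0.156,-0.07,-0.31,0.2,0.32,-0.184,-0.07,-0.339,0.2]}}

```text
time: 4.78
ee_pos: [0.5573, 0.1446, 0.0928]
ee_rot: [0.0, 0.719, 0.695, 0.0]
wrist_force: [1.0, -0.2, -0.9]
finger_gap: 0.0388
finger_force: 61.5
```

```bash
python3 -c "
from h import *
go(.5493,.2042,.09,-2.0)"
```

```text
t 4.775 pos [0.5573 0.1446 0.0928] tilt [ 0.001  0.    -1.   ] ty -1.94 | delta [ 0.0593 -0.01    0.0028] turn 0.001
```

Call:
{"name": "carry_out", "arguments": {"deltas": [0.03,-0.005,0,0,0.2,0.055,-0.01,0,0.001,0.2,0.0593,-0.01,0,0.001,0.2,0.0593,-0.01,0,0.001,0.2]}}

```text
time: 5.28
ee_pos: [0.5498, 0.2021, 0.0924]
ee_rot: [0.0, 0.72, 0.694, -0.0]
wrist_force: [-0.1, -0.1, -1.4]
finger_gap: 0.0394
finger_force: 61.5
```

```bash
python3 - <<'E'
from h import *
go(.5493,.2042,.03,-2.0)
for n in('scene','side','wrist'):
    c=cam(n); cv2.imwrite(f'pics/{n}2.png',c['color'])
    P=cloud(c); hsv=cv2.cvtColor(c['color'],cv2.COLOR_BGR2HSV); z=P[...,2]; H,S,V=hsv[...,0],hsv[...,1],hsv[...,2]
    reg=(abs(P[...,0]-.53)<.2)&(abs(P[...,1]-.21)<.22)
    for lab,m in dict(fence=(z>.028)&(z<.039)&(S<60)&(V>120),stop=(z>.038)&(z<.048)&((H<6)|(H>174))&(S>150),batten=(z>.1)&(z<.121)&(S>70)&(V>90)&(((H>12)&(H<26))|((H>100)&(H<115))),blue=(z>.06)&(z<.121)&(S>120)&(H>100)&(H<118)).items():
        k,L,st,ce=cv2.connectedComponentsWithStats((m&reg).astype(np.uint8))
        for i in range(1,k):
            if st[i,4]>60:
                q=P[L==i]; r=cv2.minAreaRect((q[:,:2]*1000).astype(np.float32)); print(n,lab,ce[i].round(),np.round(r[0],1),np.round(r[1],1),round(r[2],2),'z',q[:,2].min().round(4),q[:,2].max().round(4))
E
```

```text
t 5.275 pos [0.5498 0.2021 0.0924] tilt [ 0. -0. -1.] ty -2.03 | delta [ 0.002  -0.0005  0.0624] turn -0.0006
scene fence [294. 245.] [589.2 209.2] [320.8  32.7] 88.25 z 0.028 0.038
scene stop [327. 255.] [549.1 316. ] [28.8 59.7] 86.57 z 0.038 0.0474
scene batten [277. 196.] [547.4 128.9] [41.7 41.3] 87.58 z 0.1003 0.1166
scene batten [310. 218.] [550.3 236.5] [106.4  45.4] 86.12 z 0.1001 0.1194
scene blue [318. 232.] [553.4 278.4] [22.5 40.6] 85.99 z 0.0685 0.1163
side fence [254. 174.] [588.4 188.3] [289.1  30.8] 87.95 z 0.0285 0.0388
side batten [241. 151.] [548.6 183.5] [164.9  40.6] 88.16 z 0.1 0.1195
wrist fence [323. 109.] [590.4 243.2] [162.9  30.5] 88.29 z 0.0318 0.0371
wrist fence [301. 335.] [582.9 102.2] [37.1  8.3] 87.87 z 0.0329 0.0359
wrist stop [242.  25.] [547.5 312.6] [23.1 59.3] 87.87 z 0.0388 0.0471
wrist batten [254.  97.] [552.1 277.7] [21.7 40.5] 87.64 z 0.1128 0.1171
wrist batten [253. 238.] [550.7 211.7] [109.7  42.6] 87.86 z 0.1001 0.1171
wrist blue [253.  95.] [552.2 277.6] [21.7 40.4] 87.87 z 0.1128 0.1171
```

View pics/scene2.png

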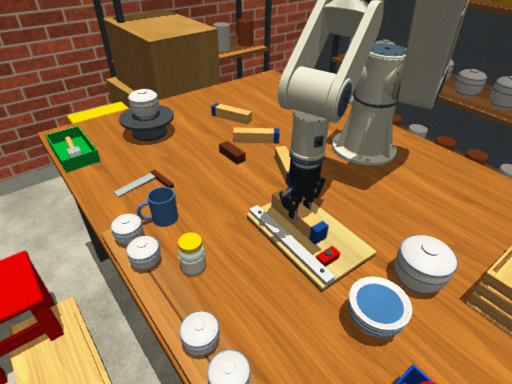

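View pics/wrist2.png

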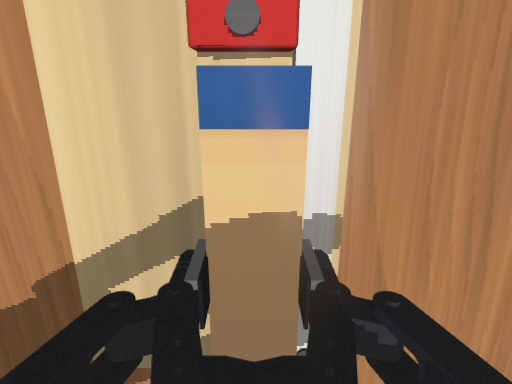

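Call:
{"name": "carry_out", "arguments": {"deltas": [0,0,0.02,0,0.2,0,0,0.037,0,0.2,0.002,0,0.044,0,0.2,0.005,0,0.048,0,0.2,0.008,0,0.049,0,0.2,0.009,0,0.049,0,0.2,0.009,0,0.049,0,0.2]}}

```text
time: 6.3
ee_pos: [0.5503, 0.2117, 0.0437]
ee_rot: [0.0, 0.72, 0.694, 0.0]
wrist_force: [-0.9, -0.3, -1.3]
finger_gap: 0.0392
finger_force: 61.5
```

Call:
{"name": "carry_out", "arguments": {"deltas": [0.002,0,0,0,0.2,0.002,0,0,0,0.2]}}

```text
time: 6.55
ee_pos: [0.5502, 0.2136, 0.0434]
ee_rot: [0.0, 0.72, 0.694, 0.0]
wrist_force: [0.3, -0.5, -0.6]
finger_gap: 0.0391
finger_force: 61.5
```

Call:
{"name": "carry_out", "arguments": {"deltas": [0.001,0,0,0,0.2,0.001,0,0,0,0.2,0.002,0,0,0,0.2,0.002,0,0,0,0.2]}}

```text
time: 7.05
ee_pos: [0.5501, 0.2139, 0.0433]
ee_rot: [0.001, 0.72, 0.694, -0.001]
wrist_force: [0.4, -10.7, 2.6]
finger_gap: 0.0389
finger_force: 62.0
```

Call:
{"name": "carry_out", "arguments": {"deltas": [0.001,0,0,0,0.2,0.001,0,0,0,0.2]}}

```text
time: 7.3
ee_pos: [0.5501, 0.214, 0.0434]
ee_rot: [0.001, 0.72, 0.694, -0.001]
wrist_force: [1.0, -16.5, 4.5]
finger_gap: 0.039
finger_force: 62.2
```

Call:
{"name": "carry_out", "arguments": {"deltas": [-0.002,0.001,0,0,0.2,-0.002,0.002,0.001,0,0.2,-0.002,0.003,0.001,0,0.2,-0.002,0.003,0.001,0,0.2]}}

```text
time: 7.8
ee_pos: [0.5521, 0.2138, 0.0419]
ee_rot: [-0.0, 0.72, 0.694, -0.001]
wrist_force: [-2.6, -6.6, 1.6]
finger_gap: 0.039
finger_force: 61.8
```

Call:
{"name": "carry_out", "arguments": {"deltas": [0,0.001,0.001,0,0.2,0,0.001,0.001,0,0.2]}}

```text
time: 8.05
ee_pos: [0.5522, 0.2138, 0.0418]
ee_rot: [-0.001, 0.72, 0.694, -0.002]
wrist_force: [-9.3, -6.3, 16.0]
finger_gap: 0.039
finger_force: 63.4
```

Call:
{"name": "carry_out", "arguments": {"deltas": [0,0.0005,-0.0004,0,0.2,0,0.0005,-0.0004,0,0.2,0,0.0005,-0.0004,0,0.2,0,0.0005,-0.0004,0,0.2]}}

```text
time: 8.55
ee_pos: [0.5529, 0.2137, 0.0419]
ee_rot: [-0.001, 0.719, 0.695, -0.002]
wrist_force: [-8.8, -5.6, 10.4]
finger_gap: 0.0388
finger_force: 62.9
```

```bash
python3 - <<'E'
from h import *
s=state(); print(s['wrist_force'].round(1),s['wrist_torque'].round(2),s['ee_pos'].round(4))
for n in('wrist','scene'):
    c=cam(n); P=cloud(c); hsv=cv2.cvtColor(c['color'],cv2.COLOR_BGR2HSV); z=P[...,2]; H,S,V=hsv[...,0],hsv[...,1],hsv[...,2]
    if n=='wrist': cv2.imwrite('pics/w3.png',c['color'])
    else: cv2.imwrite('pics/s3.png',cv2.resize(c['color'][170:300,220:400],None,fx=4,fy=4))
    reg=(abs(P[...,0]-.53)<.2)&(abs(P[...,1]-.21)<.22)
    for lab,m in dict(fence=(z>.028)&(z<.039)&(S<60)&(V>120),stop=(z>.038)&(z<.048)&((H<6)|(H>174))&(S>150),top=(z>.055)&(z<.072)&(S>70)&(V>60)).items():
        k,L,st,ce=cv2.connectedComponentsWithStats((m&reg).astype(np.uint8))
        for i in range(1,k):
            if st[i,4]>60:
                q=P[L==i]; r=cv2.minAreaRect((q[:,:2]*1000).astype(np.float32)); print(n,lab,ce[i].round(),np.round(r[0],1),np.round(r[1],1),round(r[2],2),'z',np.median(q[:,2]).round(4))
E
```

```text
[-8.8 -5.6 10.4] [-0.86  1.32  0.25] [0.5529 0.2137 0.0419]
wrist fence [337. 122.] [591.1 257.3] [138.5  29.2] 87.98 z 0.0343
wrist fence [301. 337.] [578.  157.9] [ 6.  32.1] 0.52 z 0.0344
wrist stop [232.  34.] [547.6 313.7] [24.8 59.6] 88.63 z 0.0443
wrist top [253.  97.] [555. 290.] [21.6 40.5] 87.93 z 0.0646
wrist top [253. 239.] [552.7 224.4] [109.2  40.4] 88.09 z 0.0644
scene fence [294. 245.] [588.2 209.2] [319.6  34.3] 88.18 z 0.0336
scene stop [327. 255.] [549.7 315. ] [31.3 57.3] 87.26 z 0.0435
scene top [279. 211.] [551.1 140.6] [43.8 40.4] 84.3 z 0.0634
scene top [311. 236.] [550.1 249.5] [102.4  51.5] 87.59 z 0.0635
```

View pics/w3.png

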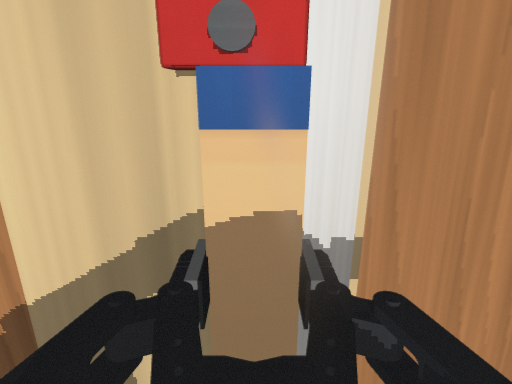

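View pics/s3.png

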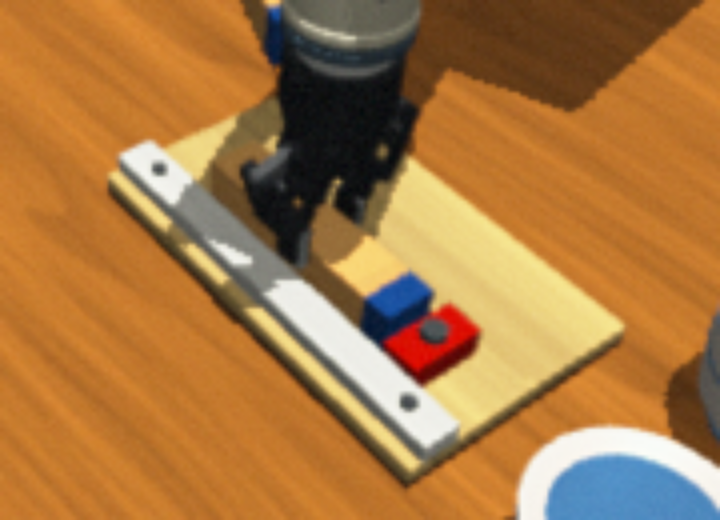

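Call:
{"name": "carry_out", "arguments": {"deltas": [0,0,-0.0015,0,0.2,0,0,-0.0015,0,0.2,0,0,-0.0015,0,0.2]}}

```text
time: 9.02
ee_pos: [0.5535, 0.2138, 0.0426]
ee_rot: [-0.0, 0.72, 0.694, -0.001]
wrist_force: [-2.7, -5.5, -1.3]
finger_gap: 0.0389
finger_force: 61.3
```

Call:
{"name": "carry_out", "arguments": {"deltas": [-0.001,0.0008,0,0,0.2,-0.001,0.0015,0,0,0.2,-0.001,0.0015,0,0,0.2,-0.001,0.0015,0,0,0.2]}}

```text
time: 9.52
ee_pos: [0.5545, 0.2136, 0.0427]
ee_rot: [-0.001, 0.72, 0.694, -0.001]
wrist_force: [-6.0, 1.2, -0.2]
finger_gap: 0.039
finger_force: 62.0
```

Call:
{"name": "carry_out", "arguments": {"deltas": [0,0.001,0,0,0.2,0,0.001,0,0,0.2,0,0.001,0,0,0.2]}}

```text
time: 9.9
ee_pos: [0.5545, 0.2136, 0.0428]
ee_rot: [-0.002, 0.72, 0.694, -0.002]
wrist_force: [-10.3, 1.5, 5.0]
finger_gap: 0.0387
finger_force: 62.3
```

Call:
{"name": "carry_out", "arguments": {"deltas": [0.0005,0.0003,0.0005,0,0.2,0.0005,0.0006,0.001,0,0.2,0.0005,0.0008,0.0016,0,0.2,0.0005,0.0008,0.0016,0,0.2,0.0005,0.0008,0.0016,0,0.2]}}

```text
time: 10.52
ee_pos: [0.5545, 0.2137, 0.0419]
ee_rot: [-0.002, 0.72, 0.694, -0.003]
wrist_force: [-16.6, -1.1, 15.7]
finger_gap: 0.0389
finger_force: 63.7
```

Call:
{"name": "carry_out", "arguments": {"deltas": [0,0,0,0,0.2,0,0,0,0,0.2,0,0,0,0,0.2,0,0,0,0,0.2]}}

```text
time: 11.02
ee_pos: [0.5545, 0.2137, 0.0419]
ee_rot: [-0.002, 0.72, 0.694, -0.003]
wrist_force: [-15.1, -1.4, 15.7]
finger_gap: 0.0388
finger_force: 63.7
```

```bash
python3 - <<'E'
from h import *
s=state(); print(s['wrist_force'].round(1),s['wrist_torque'].round(2),s['ee_pos'].round(4),s['ee_rot'].round(4))
for n in('wrist','side'):
    c=cam(n); P=cloud(c); hsv=cv2.cvtColor(c['color'],cv2.COLOR_BGR2HSV); z=P[...,2]; H,S,V=hsv[...,0],hsv[...,1],hsv[...,2]
    if n=='wrist': cv2.imwrite('pics/w4.png',c['color'])
    reg=(abs(P[...,0]-.53)<.2)&(abs(P[...,1]-.21)<.22)
    for lab,m in dict(fence=(z>.028)&(z<.039)&(S<60)&(V>120),top=(z>.055)&(z<.072)&(S>70)&(V>60)).items():
        k,L,st,ce=cv2.connectedComponentsWithStats((m&reg).astype(np.uint8))
        for i in range(1,k):
            if st[i,4]>60:
                q=P[L==i]; r=cv2.minAreaRect((q[:,:2]*1000).astype(np.float32)); print(n,lab,ce[i].round(),np.round(r[0],1),np.round(r[1],1),round(r[2],2),'z',np.median(q[:,2]).round(4))
E
```

```text
[-15.1  -1.4  15.7] [-0.05  2.67  0.02] [0.5545 0.2137 0.0419] [-0.002   0.7199  0.6941 -0.0026]
wrist fence [335. 120.] [591.  258.2] [136.1  29.3] 87.88 z 0.0343
wrist fence [301. 337.] [579.6 158.4] [31.7  5.9] 88.12 z 0.0344
wrist top [253.  96.] [556.9 290.1] [22.  40.5] 88.01 z 0.0646
wrist top [253. 238.] [554.7 224.1] [109.4  41. ] 87.96 z 0.0644
side fence [255. 176.] [587.1 159.4] [229.5  30.8] 88.01 z 0.0354
side top [242. 162.] [554.  193.9] [158.6  40.9] 88.5 z 0.0652
```

View pics/w4.png

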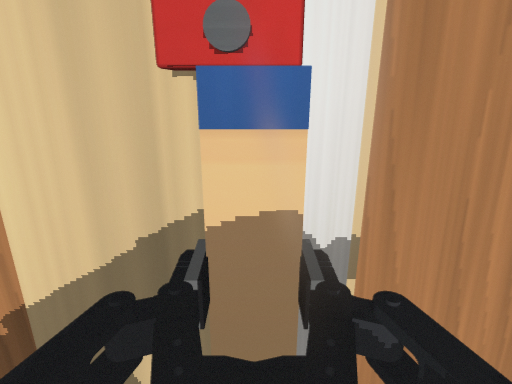

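Call:
{"name": "carry_out", "arguments": {"deltas": [0,-0.0004,-0.0004,0,0.2,0,-0.0004,-0.0004,0,0.2,0,-0.0004,-0.0004,0,0.2,0,-0.0004,-0.0004,0,0.2]}}

```text
time: 11.62
ee_pos: [0.5545, 0.2137, 0.0419]
ee_rot: [-0.002, 0.72, 0.694, -0.002]
wrist_force: [-13.2, -0.6, 9.5]
finger_gap: 0.0389
finger_force: 63.1
```

```bash
python3 -c "
from h import *
print(arm.finish_job()); s=state(); print(s['time'],s['wrist_force'])"
```

```text
the job is handed in; nothing more can be done
None
the job is handed in; nothing more can be done
```

I handed the job in at about 11.6 s: the batten is in the jig corner, blue end at the stop and side flush along the fence, held by a steady push of about 13 N towards the fence and 9.5 N down (wrist readings); no verdict came back.

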